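Old spice jar into the flap bin

ROBOT

A 7-joint arm with a two-finger parallel gripper is mounted at the origin on a cart in front of the work surface, level with it; the furniture and walls round the work are solid. World frame = base frame: x ahead of the robot, y to its left, z up, the work surface at z = 0. Lengths are in m, angles in rad, forces in N, time in s.
With the tool pointing down it reaches from about 0.4 to 0.75 m from the base axis. Payload 19.5 kg.
Tool frame: the origin (TCP) lies on the centre line of the jaws, within the pads' length; the fingertips stand 11 mm ahead of it and the grasp point (between the pads) lies 8 mm behind it; z points along the fingers, y is the line along which they close (so a half turn about z gives the same grasp; the last joint's range is limited). The gripper opens to 85 mm and grips with 20 to 120 N. Pads are 22 mm wide; open, the fingers measure 114 mm over their backs; the gripper's body (76 mm by 85 mm) begins 54 mm behind the grasp point. The pads swing forward as they close: fully open they stand 13 mm farther back than shut.
Start: joints at [-1.238, 0.707, -0.028, 1.485, 0.022, 0.951, -0.075], TCP at [0.21, 0.535, 0.242] pointing down, gripper open.
Joint ranges: [-2.71, 2.71], [-0.32, 2.16], [-1.57, 1.52], [0, 2.45], [-1.46, 4.6], [0, 2.02], [-2.83, 2.83]. Speed limits (rad/s): [1.89, 1.89, 2.57, 2.57, 3.01, 3.01, 3.01].

INTERFACE

Orientations are given as a rotation vector (axis times angle).
In Python, from bench import ctrl, read_camera, workorder, models gives the robot as it stands.
- The arm moves only by the tool drive_tool, never from a script. Its argument "targets" is a list that holds one entry, the list of rows, each a list of 7 numbers: the turn, a rotation vector about the tool's x, y, z in rad, then the shift along the tool's x, y, z in cm, then the gripper command: -1 is fully open, 1 is shut, values between are in proportion. In form: [[[rx, ry, rz, tx, ty, tz, jaw], ...]]. A call has 1 to 20 rows; each row is the pose to reach, as a shift and turn from the pose commanded when the call began, along the tool's axes at that moment; what a row does not reach only later rows make up. A row lasts 1/12 s, in which the tool goes at most 41.7 mm and 7.16 degrees, less where a joint would pass 70% of its speed; a pose out of reach is approached as far as the arm can. A call with a gripper value outside its range is refused whole. The fingers move at their own pace and stop on an object; "newtons" is the grip in N (left out, the last holds). Time passes only in rows, so rows that repeat a pose let the fingers close. It gives the time, the measured TCP pose, the force, the opening and the grip force at its end, in the units of the state.
- ctrl.observe(): the state, without advancing time (a new reading comes with each control period).
- read_camera(name): name is "side" or "top"; returns a dict with "img" (480x640x3 uint8, blue, green, red), "fovy" (degrees; the focal length in pixels is half the picture's height over the tangent of half this angle, whatever the lens; pixels are square), "cx", "cy" (the principal point, pixels), "k1" (the pictures are not rectified: a ray, as slopes to the right and down, at radius r is drawn at 1 + k1 r^2 times it, then the intrinsics apply), "view" (4x4, takes a point from world to camera coordinates). Camera axes: x right, y up, looking along -z (the intrinsics and any distortion apply to the point x, -y, -z); pixel columns grow to the right and rows downward; lengths in m; the calibration is good to about 2 mm. A picture is of the moment at which its call begins. There is no depth.
- workorder.hand_in(): hands the job in; it is judged then, once.
Trained networks look in the newest picture that a camera, given by its name, has taken for a name from the list of things; names that differ only in an ending like _2 or _b are one class to them, and where a whole thing is asked for, a point or a joint stands for the part that bears it (a point fixed in the world has none). Each returns a list of dicts, best first, with "score" (0 to 1); they miss things now and then, are a little off and sometimes report something else, mostly with a low value. They report only what shows in the picture. A call takes as long as a camera call.
- models.search_frame(camera, target): "extent" ([centre column, centre row, width, height] in pixels, round what is visible of it).
- models.masks_of(camera, target): "pixels" (480x640 bool, what is visible of it) and "extent" ([centre column, centre row, width, height] in pixels, round what is visible of it).
The state is a dict: "time_s": time; "joints": joint angles; "dq": joint speeds; "effort": joint torques, N m; "tool_pos": TCP position; "orientation": TCP orientation; "wrist_force": force on the tool from outside, world axes, zero at the start; "moment": the same for the moment, N m; "gripper_width": finger opening in m; "finger_force": force on a finger pad.
Only numpy, scipy, OpenCV 4.12 (cv2) and the standard library are available. Lean on these libraries where they do the work, as an engineer would, in place of code of your own. Each camera call takes 0.05 s, during which the arm holds its last target. There are 200 camera calls.

TASK

Put the old spice jar into the small grey bin: push it down through the sprung flap in the lid, keeping hold of it until the flap has clearly swung open (do not just drop it on the flap), then let it go so that it lies inside and the flap shuts behind it. Leave the pepper mill standing where it is.

Things in the scene. Friction and masses are not known exactly. Their poses are not given: they have to be found in the camera images.
- spice_jar: the one spice jar: slim upright glass jar with a dark screw cap, 41 mm in diameter, 105 mm high (the cap, the top 21 mm, is as wide), 0.1 to 0.2 kg; origin at the centre of its underside, z up. Neighbours up to 170 mm high stand to its left or right (along world y), centres 140 mm or more away; a wall cabinet hangs 0.66 m above the worktop to the left of y = 0, beyond x = 0.55
- bin: grey plastic bin with a white lid, fixed on the worktop: 136 mm (its x) by 146 mm (its y), lid top 220 mm above the worktop; origin at the centre of its underside. Right above the origin the lid has a mouth, 92 mm along x by 104 mm along y, filled by a grey flap 2 mm below the lid's top. Inside floor 4 mm above the worktop; the bin is empty and a jar inside stays clear of the flap
- bin_flap (a joint): angle of the flap, rad: 0 shut (level), grows as it swings down into the bin, stop at 1.45. Hinged on the mouth's +x edge (two white lugs 4 mm proud of the lid); free edge at -x, three ribs beside it: push between the mouth's centre and 10 mm towards it. A weak spring shuts it; 0.15 N at the free edge opens it, so a jar let go well inside slides on down
- pepper_mill: turned wooden pepper mill, 58 mm in diameter and 170 mm high, standing upright, to be left alone; the origin is the centre of its underside

How it is judged:
On the way:
1. the jar, held in the gripper, has pushed the flap open (more than 0.5 rad) (value of joint bin_flap above 0.5 rad and contact force between the fingers and spice_jar above 0.5 N and horizontal distance between spice_jar and bin below 0.06 m), for 0.1 s.
At the end, for the whole second after the job is handed in: the spice jar is at rest inside the bin, wholly below the flap, and the flap has shut again (within 0.1 rad) (x of spice_jar in the frame of bin between -0.08 and 0.08 m and y of spice_jar in the frame of bin between -0.08 and 0.08 m and z of spice_jar in the frame of bin below 0.125 m and linear speed of spice_jar below 0.05 m/s and value of joint bin_flap below 0.1 rad); the robot touches nothing.
It fails at once if the pepper mill is shifted by more than 40 mm or tipped over (distance of pepper_mill from where it was at the start of the episode above 0.04 m or angle between pepper_mill's own z axis and vertical above 0.5 rad).
It also fails if it takes over 38 s, if anything falls off the work surface, if the arm or the gripper's body presses on something with over 40 N, if the wrist force passes 120 N, or if a joint passes its speed limit or range.

## Working session

There is one attempt and no reset: what is moved stays moved. The work goes in short steps, Python scripts to look and compute and a tool call to move; the robot and the scene stay as the last step left them, time stands still between calls to the robot, and variables do not carry over. Pictures are saved under pics/ and viewed, at most 10 in all, crops included, and the job is handed in when it is done.

Besides the shell and the picture viewer there is one more tool, called after ">>>" by a JSON object that holds its "fn" and its "kwargs". drive_tool: Moves the arm, as the interface text tells. Its arguments: {"type":"object","properties":{"targets":{"type":"array","items":{"type":"array","items":{"type":"array","items":{"type":"number"}}}},"newtons":{"type":"number"}},"required":["targets"]}

```bash
mkdir -p pics; cat > h.py <<'E'
import numpy as np, cv2
from bench import ctrl, read_camera, workorder, models
from scipy.spatial.transform import Rotation as R
def intr(c):
    f=240/np.tan(np.radians(c['fovy'])/2); return f
def ray(c,u,v):
    f=intr(c); p=np.array([(u-c['cx'])/f,(v-c['cy'])/f]); q=p.copy()
    for _ in range(30): q=p/(1+c['k1']*(q@q))
    V=np.array(c['view']); Rm=V[:3,:3]; o=-Rm.T@V[:3,3]
    d=Rm.T@np.array([q[0],-q[1],-1]); return o,d/np.linalg.norm(d)
def proj(c,P):
    V=np.array(c['view']); X=V[:3,:3]@np.asarray(P,float)+V[:3,3]
    q=np.array([X[0],-X[1]])/-X[2]; q=q*(1+c['k1']*(q@q)); return q*intr(c)+[c['cx'],c['cy']]
def atz(c,u,v,z):
    o,d=ray(c,u,v); return o+d*(z-o[2])/d[2]
E
cat > a.py <<'E'
from h import *
np.set_printoptions(precision=4,suppress=True)
s=ctrl.observe(); print({k:np.round(s[k],3) for k in ('time_s','tool_pos','orientation','gripper_width','wrist_force')})
ims=[]
for n in('side','top'):
    c=read_camera(n); ims.append(c['img'])
    V=np.array(c['view']); print(n,c['fovy'],c['cx'],c['cy'],c['k1'],'o',-V[:3,:3].T@V[:3,3],'dir',-V[2,:3])
    cv2.imwrite(f'pics/{n}0.png',c['img'])
    for t in('spice_jar','bin','bin_flap','pepper_mill'):
        for r in models.masks_of(n,t)[:3]: print(n,t,round(r['score'],2),np.round(r['extent'],1),r['pixels'].sum())
E
python3 a.py
```

```text
{'time_s': np.float64(0.0), 'tool_pos': array([0.21 , 0.535, 0.242]), 'orientation': array([-0.585, -3.086,  0.002]), 'gripper_width': np.float64(0.085), 'wrist_force': array([ 0.054, -0.762,  0.628])}
side 55.321384925447994 315.62826261860613 240.5346371992495 0.03563697282667912 o [ 0.7377 -0.3313  0.8991] dir [-0.2037  0.3924 -0.897 ]
side spice_jar 0.58 [259.  226.9  25.6  40.7] 717
side bin 0.85 [312.8 334.2 115.1 130.6] 9753
side bin_flap 0.57 [315.3 321.4  74.2  76.9] 3729
side pepper_mill 0.96 [328.2 158.7  20.4  59.8] 1143
top 48.88525994489819 324.3273508706402 244.62018993901012 -0.10582210619395663 o [-0.0695 -0.3021  1.0654] dir [ 0.5578  0.2688 -0.7853]
top bin 0.69 [402.9 260.8  84.6 118.4] 7131
top bin_flap 0.64 [407.5 233.6  54.2  41.2] 1579
top bin_flap 0.51 [227.8 258.6  29.7  51.6] 1097
top pepper_mill 0.66 [227.9 259.4  28.9  53.4] 1089
```

View pics/side0.png

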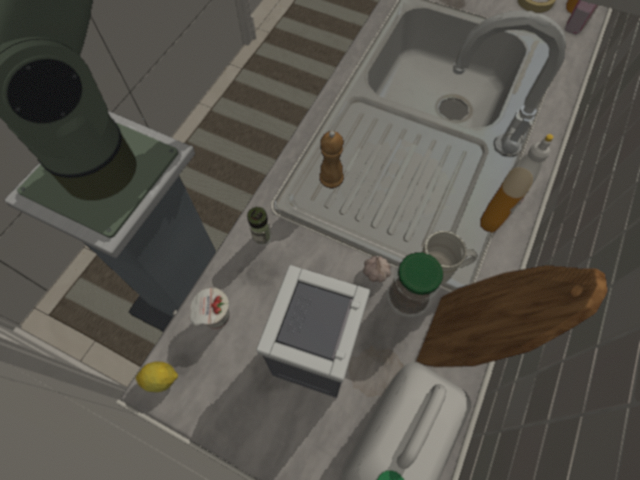

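View pics/top0.png

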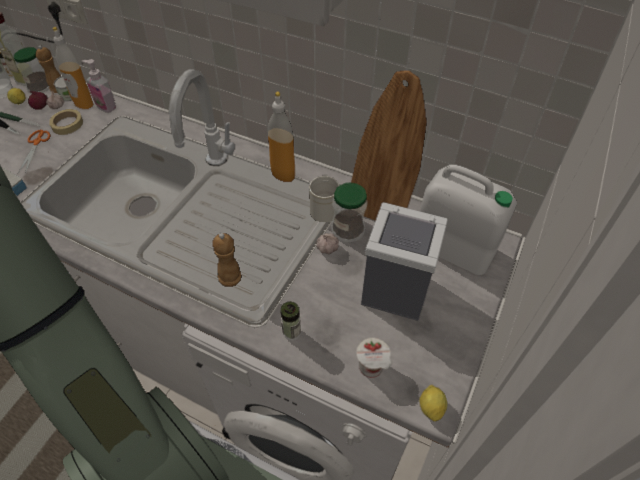

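The side view shows the jar at (259,226), the bin lid centred near (315,318), and the mill at (330,160). In the top view the jar is at (290,319), the bin lid at (407,235) and the mill at (228,260). Next I'll fit positions and view an enlarged crop.

```bash
cat > b.py <<'E'
from h import *
from scipy.optimize import least_squares
np.set_printoptions(precision=4,suppress=True)
C={n:read_camera(n) for n in('side','top')}
def cyl(c,x,y,r,h):
    a=np.linspace(0,2*np.pi,40); P=[proj(c,(x+r*np.cos(t),y+r*np.sin(t),z)) for t in a for z in(0,h)]
    P=np.array(P); lo,hi=P.min(0),P.max(0); return np.r_[(lo+hi)/2,hi-lo]
def best(n,t):
    r=models.masks_of(n,t); return np.array(r[0]['extent']) if r and r[0]['score']>.4 else None
for t,r,h,g in(('spice_jar',.0205,.105,{'top':np.array([290.5,319,20,36.])}),('pepper_mill',.029,.17,{})):
    E={n:best(n,t) for n in C}; E={n:(e if e is not None else g.get(n)) for n,e in E.items()}
    for ns in(['side'],['top'],['side','top']):
        s=least_squares(lambda p:np.concatenate([(cyl(C[n],*p,r,h)-E[n])[:2] for n in ns]),[.5,.2]); print(t,ns,s.x,s.fun)
    print({n:(E[n],cyl(C[n],*s.x,r,h)) for n in C})
for n,q in(('side',[(287,268),(368,291),(343,360),(262,347)]),('top',[(384,205),(446,215),(435,267),(367,247)])):
    P=np.array([atz(C[n],u,v,.22) for u,v in q]); print(n,P[:,:2],P.mean(0))
a=cv2.resize(C['side']['img'][250:400,240:390],None,fx=4,fy=4,interpolation=2)
b=cv2.resize(C['top']['img'][280:360,260:310],None,fx=4,fy=4,interpolation=2)
o=np.zeros((600,800,3),np.uint8); o[:600,:600]=a; o[:320,600:]=b
d=cv2.resize(C['side']['img'][190:260,234:284],None,fx=4,fy=4,interpolation=2); o[320:600,600:]=d
cv2.imwrite('pics/crop.png',o)
E
python3 b.py
```

```text
spice_jar ['side'] [0.4283 0.0148] [-0.  0.]
spice_jar ['top'] [0.4249 0.0118] [0. 0.]
spice_jar ['side', 'top'] [0.427  0.0136] [-0.852   0.2335 -0.2593 -1.0447]
{'side': (array([259.7, 226.8,  24. ,  38.7]), array([258.848 , 227.0335,  25.6392,  40.846 ])), 'top': (array([291.6, 321.2,  20.5,  40.1]), array([291.3407, 320.1553,  20.5615,  40.3124]))}
pepper_mill ['side'] [0.4961 0.2106] [0. 0.]
pepper_mill ['top'] [0.4775 0.2095] [0. 0.]
pepper_mill ['side', 'top'] [0.4888 0.2124] [-2.9005 -1.8038  1.6547 -3.9562]
{'side': (array([331.4, 158.8,  25.1,  57.5]), array([328.4995, 156.9962,  28.9576,  69.4445])), 'top': (array([226.1, 261.5,  24.2,  53.8]), array([227.7547, 257.5438,  34.778 ,  63.9654]))}
side [[ 0.5642 -0.0986]
 [ 0.6963 -0.0768]
 [ 0.7061 -0.1907]
 [ 0.5907 -0.2268]] [ 0.6393 -0.1482  0.22  ]
top [[ 0.688  -0.0796]
 [ 0.7224 -0.2102]
 [ 0.5799 -0.2341]
 [ 0.5648 -0.093 ]] [ 0.6388 -0.1542  0.22  ]
```

View pics/crop.png

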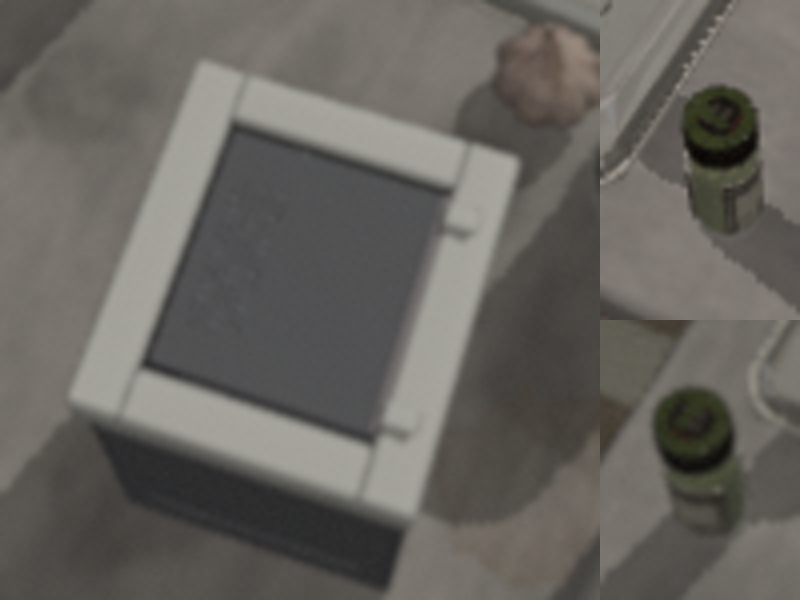

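```bash
cat > c.py <<'E'
from h import *
np.set_printoptions(precision=4,suppress=True)
c=read_camera('side')
m=lambda L:np.array([atz(c,240+(u-1.5)/4,250+(v-1.5)/4,.22) for u,v in L])[:,:2]
O=m([(200,62),(520,157),(410,518),(72,402)]); M=m([(235,127),(455,190),(372,437),(148,362)])
for P in(O,M):
    ex=P[1]-P[0]+P[2]-P[3]; ey=P[0]-P[3]+P[1]-P[2]
    print(P,P.mean(0),'len',np.linalg.norm(ex)/2,np.linalg.norm(ey)/2,'yaw',np.arctan2(ex[1],ex[0]),np.arctan2(-ey[0],ey[1]))
s=ctrl.observe(); A=R.from_rotvec(s['orientation']).as_matrix(); print(A)
for n in('top',):
    c=read_camera(n); print([proj(c,(x,y,.22)) for x,y in O])
E
python3 c.py
```

```text
[[ 0.5656 -0.0923]
 [ 0.6971 -0.0724]
 [ 0.7164 -0.2157]
 [ 0.5871 -0.2337]] [ 0.6416 -0.1536] len 0.13175556687737372 0.14377027300530726 yaw 0.14404272924478864 0.142207340639479
[[ 0.5911 -0.1109]
 [ 0.6799 -0.0961]
 [ 0.6919 -0.196 ]
 [ 0.6052 -0.2082]] [ 0.642  -0.1528] len 0.08878794613445368 0.09945891044226543 yaw 0.15252816873297867 0.13087040787815568
[[-0.9306  0.3661 -0.0001]
 [ 0.3661  0.9306 -0.0001]
 [ 0.     -0.0001 -1.    ]]
[array([366.8818, 246.6138]), array([382.5859, 201.1556]), array([447.5861, 217.7614]), array([435.963 , 264.2997])]
```

>>> {"fn": "drive_tool", "kwargs": {"targets": [[[0,0,-0.05,-3,-1.9,-1.8,-1],[0,0,-0.1,-6,-3.8,-1.8,-1],[0,0,-0.15,-9,-5.7,-1.8,-1],[0,0,-0.2,-12,-7.5,-1.8,-1],[0,0,-0.25,-15,-9.4,-1.8,-1],[0,0,-0.3,-18,-11.3,-1.8,-1],[0,0,-0.35,-21,-13.2,-1.8,-1],[0,0,-0.4,-24,-15,-1.8,-1],[0,0,-0.45,-27,-16.9,-1.8,-1],[0,0,-0.515,-30,-18.8,-1.8,-1],[0,0,-0.515,-31.2,-21.5,-1.8,-1],[0,0,-0.515,-32.3,-24.2,-1.8,-1],[0,0,-0.515,-33.5,-27,-1.8,-1],[0,0,-0.515,-34.7,-29.8,-1.8,-1],[0,0,-0.515,-35.8,-32.5,-1.8,-1],[0,0,-0.515,-37,-35.2,-1.8,-1],[0,0,-0.515,-38.1,-38,-1.8,-1],[0,0,-0.515,-39.3,-40.5,-1.8,-1],[0,0,-0.515,-39.3,-40.5,-1.8,-1],[0,0,-0.515,-39.3,-40.5,-1.8,-1]]], "newtons": 40}}

```text
time_s: 2.57
tool_pos: [0.428, 0.0132, 0.2604]
orientation: [-0.216, 3.134, -0.0]
wrist_force: [0.4, -0.4, 0.3]
gripper_width: 0.0854
finger_force: 0.0
```

>>> {"fn": "drive_tool", "kwargs": {"targets": [[[0,0,0,0,0,3,-1],[0,0,0,0,0,6,-1],[0,0,0,0,0,9,-1],[0,0,0,0,0,11,-1],[0,0,0,0,0,13,-1],[0,0,0,0,0,15,-1],[0,0,0,0,0,16.5,-1],[0,0,0,0,0,18,-1],[0,0,0,0,0,18,-1],[0,0,0,0,0,18,-1]]]}}

```text
time_s: 3.4
tool_pos: [0.4277, 0.0151, 0.0803]
orientation: [0.222, -3.133, -0.0]
wrist_force: [0.3, 0.5, -0.8]
gripper_width: 0.0856
finger_force: 0.0
```

```bash
cat > d.py <<'E'
import sys
from h import *
o=[]
for n,w in(('side',sys.argv[2:6]),('top',sys.argv[6:10])):
    x0,x1,y0,y1=map(int,w); i=read_camera(n)['img'][y0:y1,x0:x1]; o.append(cv2.resize(i,(400,400),interpolation=2))
cv2.imwrite(sys.argv[1],np.hstack(o))
E
python3 d.py pics/g1.png 200 320 170 290 230 350 260 380
```

```text
(no output)
```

View pics/g1.png

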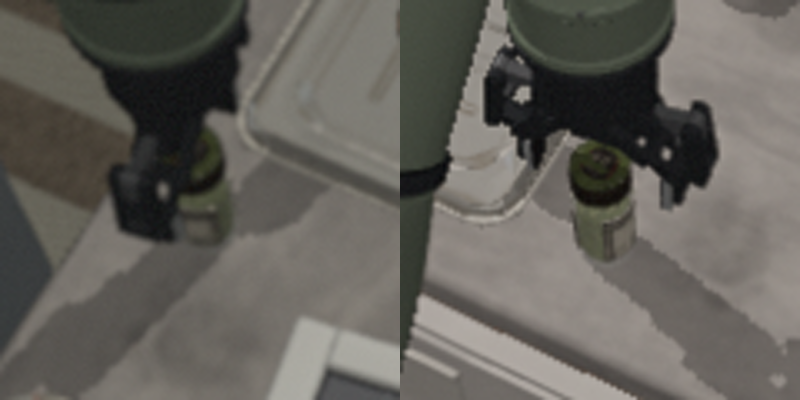

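The jar stands upright between the open fingers in both views (side crop about (200,195), top crop about (600,200)). Now I'll close the gripper.

>>> {"fn": "drive_tool", "kwargs": {"targets": [[[0,0,0,0,0,0,1],[0,0,0,0,0,0,1],[0,0,0,0,0,0,1],[0,0,0,0,0,0,1],[0,0,0,0,0,0,1],[0,0,0,0,0,0,1],[0,0,0,0,0,0,1],[0,0,0,0,0,0,1],[0,0,0,0,0,0,1],[0,0,0,0,0,0,1]]], "newtons": 45}}

```text
time_s: 4.33
tool_pos: [0.4282, 0.0145, 0.0807]
orientation: [-0.22, 3.133, 0.0]
wrist_force: [-0.9, 1.0, 10.7]
gripper_width: 0.0398
finger_force: 43.8
```

>>> {"fn": "drive_tool", "kwargs": {"targets": [[[0,0,0,0,0,-1,1],[0,0,0,0,0,-3,1],[0,0,0,0,0,-6,1],[0,0,0,0,0,-9,1],[0,0,0,0,0,-12,1],[0,0,0,0,0,-15,1],[0,0,0,0,0,-18,1],[0,0,0,0,0,-21,1],[0,0,0,0,0,-24,1],[0,0,0,0,0,-26,1],[0,0,0,0,0,-27,1],[0,0,0,0,0,-27,1]]]}}

```text
time_s: 5.33
tool_pos: [0.4282, 0.0144, 0.352]
orientation: [-0.219, 3.131, -0.0]
wrist_force: [0.5, 0.7, -1.8]
gripper_width: 0.0393
finger_force: 45.8
```

```bash
cat > e.py <<'E'
from h import *
s=ctrl.observe(); A=R.from_rotvec(s['orientation']).as_matrix(); print(s['tool_pos'],A.round(3).tolist())
print(A.T@(np.array([.637,-.154,s['tool_pos'][2]])-s['tool_pos'])*100)
E
python3 e.py; python3 d.py pics/g2.png 160 360 120 320 230 430 160 360
```

```text
[0.42824713 0.01435198 0.35204081] [[-0.99, -0.14, 0.003], [-0.14, 0.99, -0.0], [-0.003, -0.0, -1.0]]
[-18.32223523 -19.58298637   0.0621573 ]
```

View pics/g2.png

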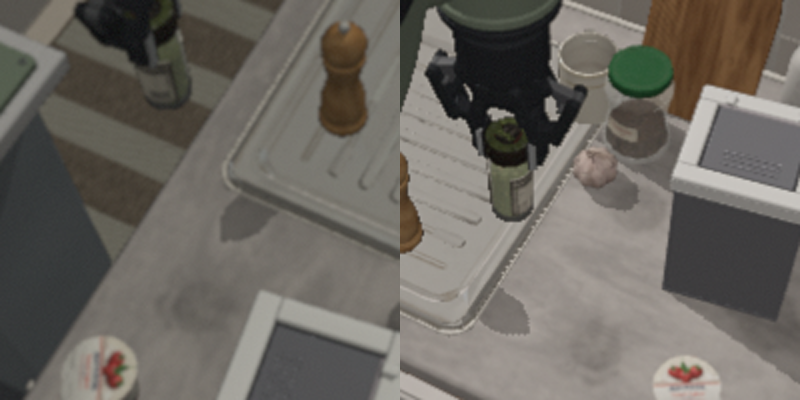

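The jar hangs upright in the gripper (side crop (160,70), top crop (512,170)). Next I'll carry it over the bin.

>>> {"fn": "drive_tool", "kwargs": {"targets": [[[0,0,0,-1,-1,0,1],[0,0,0,-3,-3.2,0,1],[0,0,0,-5,-5.4,0,1],[0,0,0,-7,-7.5,0,1],[0,0,0,-9,-9.6,0,1],[0,0,0,-11,-11.8,0,1],[0,0,0,-13,-13.9,0,1],[0,0,0,-15,-16,0,1],[0,0,0,-17,-18.2,0,1],[0,0,0,-18.3,-19.6,0,1],[0,0,0,-18.3,-19.6,0,1],[0,0,0,-18.3,-19.6,0,1]]]}}

```text
time_s: 6.43
tool_pos: [0.6366, -0.1544, 0.3479]
orientation: [0.219, -3.131, -0.001]
wrist_force: [-0.2, 0.3, -1.7]
gripper_width: 0.0396
finger_force: 45.9
```

```bash
python3 e.py; python3 d.py pics/g3.png 220 400 200 380 320 480 140 300
cat > f.py <<'E'
from h import *
for n in('side','top'):
    c=read_camera(n); s=ctrl.observe()['tool_pos']
    for t in('spice_jar','bin_flap'):
        for r in models.masks_of(n,t)[:1]: print(n,t,round(r['score'],2),np.round(r['extent'],1))
    P=np.array([proj(c,s+[.0205*np.cos(a),.0205*np.sin(a),z]) for a in np.linspace(0,6.28,30) for z in(-.08,.025)])
    print('expected jar',(P.min(0)+P.max(0))/2,np.ptp(P,0))
E
python3 f.py
```

```text
[ 0.63659093 -0.15435331  0.34789341] [[-0.99, -0.139, -0.003], [-0.139, 0.99, 0.001], [0.003, 0.001, -1.0]]
[-0.04543081  0.02928658 -0.00010469]
side spice_jar 0.53 [315.4 300.   16.3  40.3]
expected jar [309.64824753 292.80508505] [33.48017966 56.19490792]
top spice_jar 0.6 [415.4 199.4  28.6  52.6]
top bin_flap 0.83 [408.  234.9  55.3  46.1]
expected jar [415.07351999 198.70035886] [28.90308631 52.73638559]
```

View pics/g3.png

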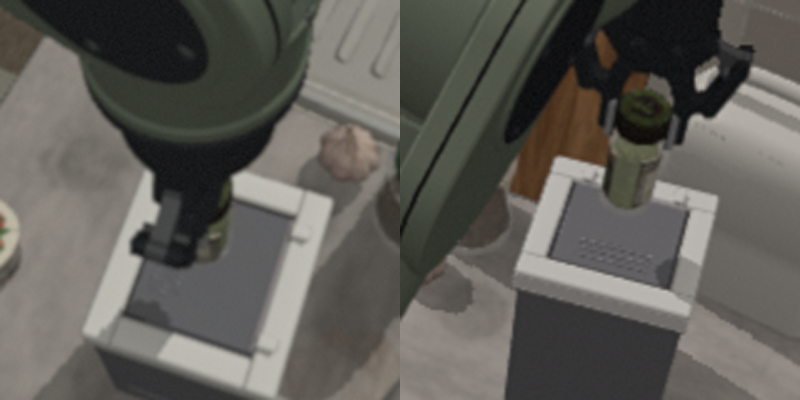

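The jar is upright over the flap, between the mouth's centre and the ribs, and its image position matches what I expected. Now I'll push it down.

>>> {"fn": "drive_tool", "kwargs": {"targets": [[[0,0,0,0,0,1.5,1],[0,0,0,0,0,3,1],[0,0,0,0,0,4.2,1],[0,0,0,0,0,5.2,1],[0,0,0,0,0,6.2,1],[0,0,0,0,0,7.2,1],[0,0,0,0,0,8.2,1],[0,0,0,0,0,9.2,1],[0,0,0,0,0,10.2,1],[0,0,0,0,0,11.2,1],[0,0,0,0,0,12.2,1],[0,0,0,0,0,13.2,1],[0,0,0,0,0,14.2,1],[0,0,0,0,0,15.2,1],[0,0,0,0,0,16.2,1],[0,0,0,0,0,16.6,1],[0,0,0,0,0,16.6,1],[0,0,0,0,0,16.6,1]]]}}

```text
time_s: 8.33
tool_pos: [0.6366, -0.1542, 0.1844]
orientation: [0.22, -3.134, 0.0]
wrist_force: [-1.0, 0.2, -2.1]
gripper_width: 0.0395
finger_force: 46.1
```

```bash
python3 d.py pics/g4.png 220 400 200 380 320 480 140 300
```

```text
(no output)
```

View pics/g4.png

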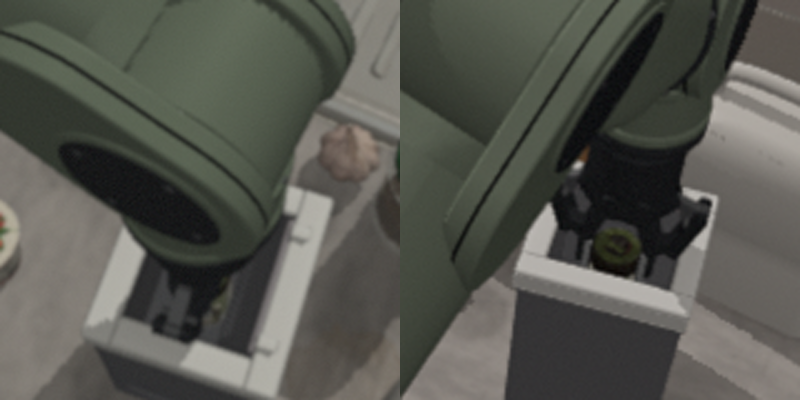

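The flap is wide open and the cap is still in the jaws just below lid level (top crop (617,248)). I'll open the jaws a little to release it.

>>> {"fn": "drive_tool", "kwargs": {"targets": [[[0,0,0,0,0,0,-0.1],[0,0,0,0,0,0,-0.2],[0,0,0,0,0,0,-0.2],[0,0,0,0,0,0,-0.2],[0,0,0,0,0,0,-0.2],[0,0,0,0,0,0,-0.2],[0,0,0,0,0,0,-0.2],[0,0,0,0,0,0,-0.2],[0,0,0,0,0,0,-0.2],[0,0,0,0,0,0,-0.2]]]}}

```text
time_s: 9.27
tool_pos: [0.6365, -0.1542, 0.1843]
orientation: [0.22, -3.134, 0.0]
wrist_force: [0.2, 0.9, 0.0]
gripper_width: 0.051
finger_force: 0.2
```

```bash
python3 d.py pics/g5.png 220 400 200 380 320 480 140 300
```

```text
(no output)
```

View pics/g5.png

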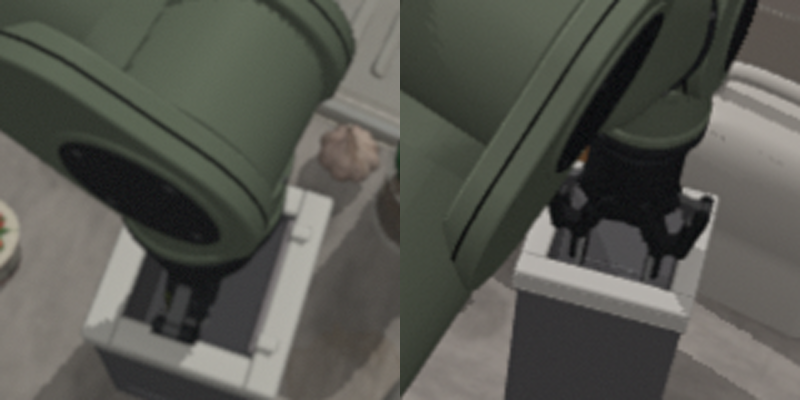

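The jar has dropped out of the jaws, and the top crop shows only the open flap between the fingers. I'll withdraw straight up.

>>> {"fn": "drive_tool", "kwargs": {"targets": [[[0,0,0,0,0,-1,-0.2],[0,0,0,0,0,-2,-0.2],[0,0,0,0,0,-3,-0.2],[0,0,0,0,0,-4.5,-0.2],[0,0,0,0,0,-6,-0.2],[0,0,0,0,0,-8,-0.2],[0,0,0,0,0,-10,-0.2],[0,0,0,0,0,-12,-0.2],[0,0,0,0,0,-14,-0.2],[0,0,0,5,3,-15,-0.2],[0,0,0,8,6,-15,-0.2],[0,0,0,11,9,-15,-0.2],[0,0,0,14,12,-15,-0.2],[0,0,0,14,12,-15,-0.2],[0,0,0,14,12,-15,-0.2],[0,0,0,14,12,-15,-0.2]]]}}

```text
time_s: 10.7
tool_pos: [0.4808, -0.0544, 0.336]
orientation: [-0.222, 3.132, -0.001]
wrist_force: [0.3, 0.5, 0.7]
gripper_width: 0.0509
finger_force: 0.0
```

```bash
python3 d.py pics/g6.png 220 400 200 380 180 480 80 380
```

```text
(no output)
```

View pics/g6.png

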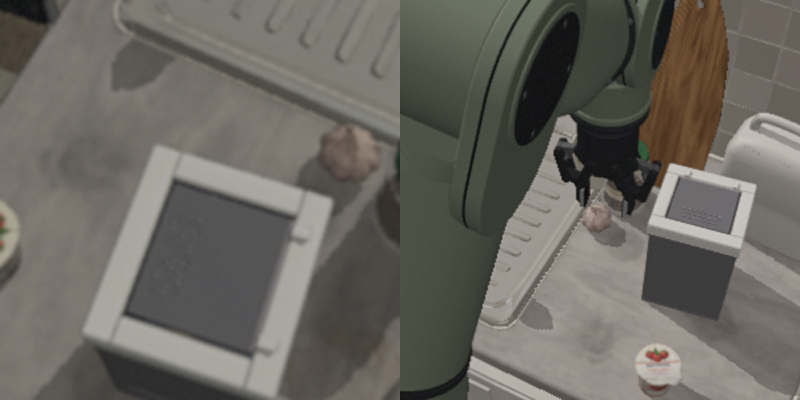

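The flap is shut and level (side crop (210,265)), the jar is out of sight inside the bin, and the gripper is empty and clear. I'll hand the job in.

```bash
python3 -c "
from bench import workorder; print(workorder.hand_in())"
```

```text
the job is handed in; nothing more can be done
None
```

The spice jar was held through the open flap and let go inside the bin, the flap shut behind it, the arm stayed clear of the pepper mill, and the job is handed in (no verdict was returned).

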